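# Fit-check a taper-shank tool in a spindle block and break it free with the drift

### The job

Fit-check the taper-shank tool: take it from the rack, lower it into the bore of the spindle block, turn it under a light push until its tang drops into the driver slot inside (never force the tang), press it fully home and let go of it. Then free it with the drift alone: push the drift through the block's cross slot, thin end first, until the tool has risen out of its grip, and leave the drift in the slot with the tool standing loose and upright on it. Leave the bottle, the jar and the other tool where they are.

Things in the scene. Friction and masses are not known exactly. Their poses are not given: they have to be found in the camera images.
- tool_grip (a point): Taper-shank tool, loose, 0.3 kg, 124 mm tall: black grip head, steel collar, taper and flat tang below. Starts upright in a rack hole, hanging on its collar. This point: centre of the head; z up. Head 34 (x) x 24 (y) x 46 mm tall, top stud 4 mm more, bottom 8 mm above the collar's underside: grasp across y. Half a turn makes no difference.
- tool_collar (a point): Centre of the underside of the same tool's collar (radius 26, thickness 8 mm), 31 mm below tool_grip, same axes. Below it the taper is 40 mm long, radius 15.5 mm at the collar, 10 mm at its lower end; then comes the tang.
- tool_tang (a point): Lowest end of the same tool, middle of its flat tang: 97 mm below tool_grip, 66 mm below the collar's underside, same axes. The tang is 26 mm long, 18 mm wide (x), 8 mm thick (y).
- block_mouth (a point): Centre of the round mouth on top of the fixed steel spindle block, 86 mm above the bench; z up, x and y the block's axes. Nose 60 mm, bore 44 mm in diameter; base plate 130 mm square, 10 mm thick. Fully home, the tool's collar lies on the rim. Spring jaws in the bore bite the taper over its last 7 mm of travel: pressing it in takes up to 18 N, and it then stays stuck.
- block_driver (a point): On the bore's axis, 48 mm below the mouth: top of a 6 mm thick braked driver plate with a 10 x 20.5 mm through slot for the tang. The slot's long side lies within 0.65 rad of the block's x axis, at an angle NOT given by this frame (axes as block_mouth): feel for it. Until the tang finds it, the collar stays 18 mm above the rim. Press the tang on the plate with less than 55 N.
- block_slot (a point): Centre of the +y mouth of the block's cross slot, 30 mm from the bore's axis, 21 mm above the bench; axes as block_mouth. The slot runs straight through along y, 22 mm wide, from the base plate's top (10 mm above the bench) up to 32 mm. With the tool home, its tang ends 10 mm above the base plate, where the drift, sliding on the plate, lifts it.
- drift_grip (a point): Drift (ejector wedge), loose, 201 mm long, 0.28 kg, flat on the bench: black grip block 46 x 26 x 50 mm (x, y, z) and a steel blade 14 mm thick. This point: centre of the grip block, 25 mm above its underside; x points to the thin end. Driven in from the block's +y side until this point is 95 mm from the bore's axis it lifts the tool 10 mm; this takes up to 20 N.
- drift_tip (a point): Underside of the drift's thin tip, 178 mm from drift_grip along x, 25 mm lower, same axes. The blade's underside is level with the grip's; its top rises from 5 mm at the tip to 20 mm at 75 mm behind the tip and stays 20 mm high back to the grip.
- rack: Fixed white rack 200 x 80 x 80 mm, origin under its middle; two 34 mm holes in its top, 50 mm either side of the middle along its x axis. The taper tool hangs in one, the plain tool in the other.
- stub_grip (a point): Bystander: plain aluminium tool with straight shank and ball head, 108 mm tall, in the rack; this point is 55 mm above its lower end.
- bottle: Bystander: amber bottle 56 mm in diameter, 110 mm tall, origin under its middle.
- jar: Bystander: small glass jar 44 mm in diameter, 55 mm tall, origin under its middle.
Mind the look-alikes: they are no part of the job. Leave any red or turquoise look-alike of the part that bears tool_grip alone.

How it is judged:
On the way, in this order (a step that is already met when the one before it is completed fails the run):
1. the tool is fully home in the block, collar on the rim, and let go of (z of tool_collar in the frame of block_mouth below 0.002 m and horizontal distance between tool_collar and block_mouth below 0.003 m and angle between tool_grip's own z axis and vertical below 0.06 rad and contact force between the fingers and tool below 0.1 N), for 0.3 s.
2. the drift's thin end is in the cross slot while the tool is still home (horizontal distance between drift_tip and block_mouth below 0.03 m and z of tool_collar in the frame of block_mouth below 0.002 m), for 0.05 s.
3. the drift has lifted the tool out of its grip (z of tool_collar in the frame of block_mouth above 0.0065 m and contact force between drift and tool above 0.3 N and contact force between the fingers and tool below 0.1 N), for 0.2 s.
At the end, for the whole second after the job is handed in: The tool stands on the drift, collar 6.5 to 15 mm above the rim, within 5 mm of the bore's axis and 7 degrees of upright; the drift lies along the slot within 11 degrees, its grip's centre within 125 mm of the bore's axis and its tip over 30 mm beyond; both released and at rest (z of tool_collar in the frame of block_mouth between 0.0065 and 0.015 m and horizontal distance between tool_collar and block_mouth below 0.005 m and angle between tool_grip's own z axis and vertical below 0.12 rad and angle between the x axis of drift_grip and the y axis of block_mouth, either way round below 0.2 rad and horizontal distance between drift_tip and block_mouth above 0.03 m and horizontal distance between drift_grip and block_mouth below 0.125 m and contact force between drift and tool above 0.3 N and linear speed of each of tool, drift below 0.02 m/s); the robot touches nothing.
It fails at once if the tang is pressed on the driver plate with more than 55 N (z of tool_collar in the frame of block_mouth above 0.012 m and contact force between tool and block above 55 N).
It fails at once if the tool is handled while the drift is in the slot (contact force between the arm and tool above 0.5 N and (horizontal distance between drift_tip and block_mouth below 0.03 m or horizontal distance between drift_grip and block_mouth below 0.16 m)).
It fails at once if the other tool, the bottle or the jar is moved by more than 20 mm (distance of any of stub_grip, bottle, jar from where it was at the start of the episode above 0.02 m).
It also fails if it takes over 67 s, if anything falls off the work surface, if the arm or the gripper's body presses on something with over 40 N, if the wrist force passes 120 N, or if a joint passes its speed limit or range.

### The arm

A 6-joint arm with a two-finger parallel gripper is mounted at the origin on the work surface. World frame = base frame: x ahead of the robot, y to its left, z up, the work surface at z = 0. Lengths are in m, angles in rad, forces in N, time in s.
With the tool pointing down it reaches from about 0.25 to 0.8 m from the base axis. Payload 8.5 kg.
Tool frame: the origin (TCP) lies at the very end of the fingers, on their centre line; the grasp point (between the pads) lies 19 mm behind it; z points along the fingers, y is the direction in which the jaws open and shut (so a half turn about z gives the same grasp; the last joint's range is limited). The gripper opens to 85 mm and grips with 20 to 120 N. Pads are 22 mm wide; open, the fingers measure 114 mm over their backs; the gripper's body (76 mm by 85 mm) begins 54 mm behind the grasp point. The pads swing forward as they close: fully open they stand 13 mm farther back than shut.
Start: joints at [-1.252, 0.238, -0.013, 1.319, 0, 1.571], TCP at [0.165, -0.499, 0.231] pointing down, gripper open.
Joint ranges: [-2.66, 2.66], [-1.03, 1.9], [-1.14, 1.46], [-1.82, 2.27], [-1.45, 1.34], [-3.14, 3.14]. Speed limits (rad/s): [2.22, 2.22, 2.79, 3.14, 3.14, 3.14].

### API

Orientations are given as [roll, pitch, yaw] about the fixed x, y, z axes, in that order (R = Rz(yaw) Ry(pitch) Rx(roll)).
In Python, from station import manip, grab_frame, workorder gives the robot as it stands.
- The arm moves only by the tool carry_out, never from a script. Its argument "deltas" is a list of rows, each a list of 3 entries, a list of its own where there are three numbers: the shift along the tool's x, y, z each as a share of 0.4 m, from -1 to 1, then the turn, a rotation vector about the tool's x, y, z each as a share of 120 degrees, from -1 to 1, then the opening in per cent of the stroke, from 0 (shut) to 100 (fully open). A call has 1 to 8 rows; each row is the pose to reach, as a shift and turn from the pose commanded when the call began, along the tool's axes at that moment; what a row does not reach only later rows make up. A row lasts 1/10 s, in which the tool goes at most 50 mm and 8.59 degrees, less where a joint would pass 70% of its speed; a pose out of reach is approached as far as the arm can. A call with a number of a shift or a turn outside -1 to 1 is refused whole. A call with a gripper value outside its range is refused whole. The fingers move at their own pace and stop on an object; the grip force is fixed at half the most. Time passes only in rows, so rows that repeat a pose let the fingers close. It gives the time, the measured TCP pose, the force and the opening at its end, in the units of the state.
- manip.state(): the state, without advancing time (a new reading comes with each control period).
- grab_frame(name): name is "scene" or "top" or "wrist"; returns a dict with "image" (384x512x3 uint8, red, green, blue), "fx", "fy", "cx", "cy" (pixels), "extrinsics" (4x4, takes a point from camera to world coordinates). Camera axes: x right, y down, z forward; pixel columns grow to the right and rows downward; lengths in m; the calibration is good to about 2 mm. The wrist camera is an equidistant fisheye: a pixel r from the principal point sees the ray r / f radians off the axis. A picture is of the moment at which its call begins. There is no depth.
- workorder.sign_off(): hands the job in, once; it reports no verdict.
The state is a dict: "time": time; "joint_positions": joint angles; "qvel": joint speeds; "joint_efforts": joint torques, N m; "position": TCP position; "orientation": TCP orientation; "contact_force": force on the tool from outside, world axes, zero at the start; "moment": the same for the moment, N m; "finger_gap": opening from 0.0 (shut) to 1.0 (fully open).
Only numpy, scipy, OpenCV 4.12 (cv2) and the standard library are available. Lean on these libraries where they do the work, as an engineer would, in place of code of your own. Each camera call takes 0.05 s, during which the arm holds its last target. There are 200 camera calls.

## Working session

There is one attempt and no reset: what is moved stays moved. The work goes in short steps, Python scripts to look and compute and a tool call to move; the robot and the scene stay as the last step left them, time stands still between calls to the robot, and variables do not carry over. Pictures are saved under pics/ and viewed, about 8 in all and at most 12, crops included, and the job is handed in when it is done.

Besides the shell and the picture viewer there is one more tool, called after "Call:" by a JSON object that holds its "method" and its "body", one argument or row to a line. carry_out: Moves the arm, as the interface text tells. Shift numbers are shares of 0.4 m and turn numbers shares of 120 degrees, none past 1 either way. Its arguments: {"type":"object","properties":{"deltas":{"type":"array","items":{"type":"array"}}},"required":["deltas"]}

```bash
ls; mkdir -p pics
python3 - <<'E'
from station import manip, grab_frame
import cv2, numpy as np
print(manip.state())
for n in ("scene","top"):
    f=grab_frame(n); np.savez(f"pics/{n}0.npz",**f)
    cv2.imwrite(f"pics/{n}0.png",cv2.resize(f["image"][:,:,::-1],(800,600),interpolation=cv2.INTER_CUBIC)); print(n,f["fx"],f["fy"],f["cx"],f["cy"],f["extrinsics"].tolist())
E
```

```text
pics
{'time': 0.0, 'joint_positions': array([-1.25202847e+00,  2.38764426e-01, -1.42658226e-02,  1.31916960e+00,
       -2.44690459e-05,  1.57080937e+00]), 'qvel': array([ 0.00068252,  0.0006473 , -0.00116581, -0.00065684,  0.00161976,
        0.00082716]), 'joint_efforts': array([-3.02466477e-03, -5.38785481e+01,  3.46444094e+01,  1.82351464e-02,
        7.14951716e-05,  3.70856839e-06]), 'position': array([ 0.16439797, -0.49816566,  0.23068168]), 'orientation': array([-3.14018913e+00,  2.44873281e-05,  3.18754848e-01]), 'contact_force': array([0.46094582, 1.12935857, 0.08021491]), 'moment': array([-0.01855474, -0.00767314, -0.02389492]), 'finger_gap': 1.000772866640242}
scene 388.62570237974137 388.62570237974137 258.3522578172473 186.7779426352389 [[-0.771767166801601, 0.4698345036016061, -0.42852185413635846, 1.0078627033204528], [0.6357178124805348, 0.5864060598748895, -0.5019868482709198, 0.49403898498461796], [0.015437070382481788, -0.6598359433733813, -0.7512511062824243, 0.8372938608241655], [0.0, 0.0, 0.0, 1.0]]
top 475.22003798817826 475.22003798817826 256.3826966189455 190.59810357305182 [[0.014959307174169793, -0.9983525918820987, 0.05539243099165131, 0.5251929881945411], [-0.9998092991641261, -0.01563066868469249, -0.011706728894482162, -0.0030548816797140643], [0.012553263870737486, -0.05520674305522285, -0.9983960291825217, 1.277666552511992], [0.0, 0.0, 0.0, 1.0]]
```

View pics/scene0.png

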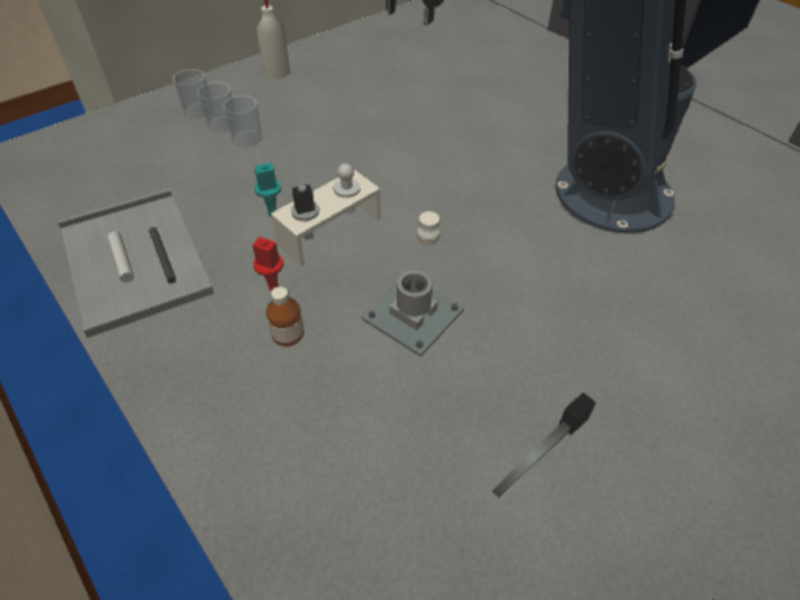

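View pics/top0.png

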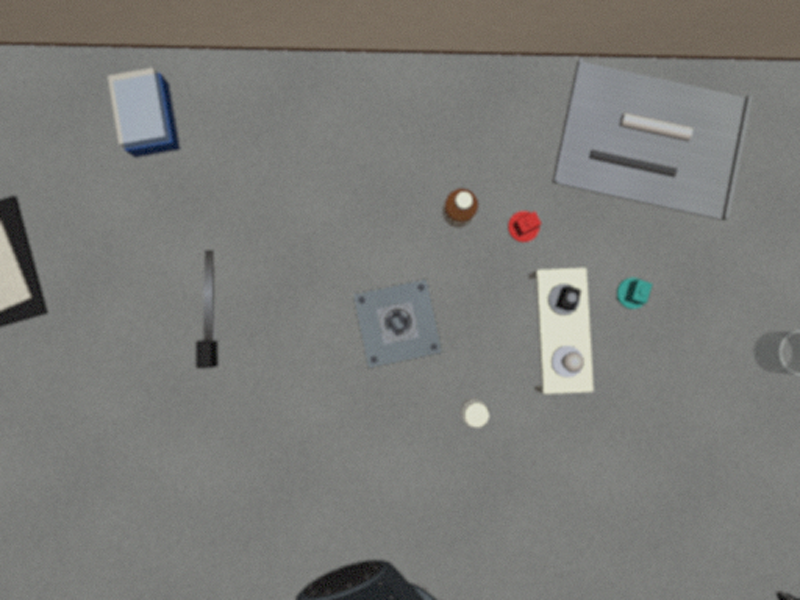

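The scene view shows the rack with the black tool head at (304,198) and the ball-head tool at (346,180). The block is at (413,300) and the drift lies between (578,410) and (497,492). In the top view the tool is at (567,297), the bore at (398,321), and the drift grip at (206,353) with its tip at (209,251).

```bash
cat > h.py <<'E'
import numpy as np, cv2
from scipy.spatial.transform import Rotation as R
def ray(f,u,v):
    x=(u-f["cx"])/f["fx"]; y=(v-f["cy"])/f["fy"]
    if f.get("fish"):
        r=np.hypot(x,y); s=np.sin(r)/max(r,1e-9); d=np.array([x*s,y*s,np.cos(r)])
    else: d=np.array([x,y,1.])
    E=f["extrinsics"]; return E[:3,3],E[:3,:3]@d
def on(f,u,v,z):
    o,d=ray(f,u,v); return (o+d*(z-o[2])/d[2])[:2]
def proj(f,p):
    E=f["extrinsics"]; q=E[:3,:3].T@(np.array(p)-E[:3,3])
    if f.get("fish"):
        t=np.arctan2(np.hypot(q[0],q[1]),q[2]); n=np.hypot(q[0],q[1])+1e-12; a=q[:2]/n*t
    else: a=q[:2]/q[2]
    return np.array([a[0]*f["fx"]+f["cx"],a[1]*f["fy"]+f["cy"]])
def load(n):
    f=dict(np.load(f"pics/{n}.npz")); f["fish"]=n.startswith("wrist"); return f
def snap(n,name):
    from station import grab_frame
    f=grab_frame(n); np.savez(f"pics/{name}.npz",**f); return load(name)
def blobs(mask,amin=20):
    n,l,s,c=cv2.connectedComponentsWithStats(mask.astype(np.uint8)); 
    return [(c[i],s[i],cv2.minAreaRect(np.argwhere(l==i)[:,::-1].astype(np.float32))) for i in range(1,n) if s[i,4]>=amin]
def delta(st,pos,rpy):
    """row entries from current pose to target"""
    A=R.from_euler('xyz',st["orientation"]); B=R.from_euler('xyz',rpy)
    return np.round(A.inv().apply(np.array(pos)-st["position"])/.4,4), np.round((A.inv()*B).as_rotvec()/np.radians(120),4)
E
python3 - <<'E'
from h import *
t=load("top0"); s=1/1.5625
P=lambda u,v,z: np.round(on(t,(u+.5)*s-.5,(v+.5)*s-.5,z),4)
print("bore",P(398,320.5,.086),"plate",[P(*c,.01) for c in((356,295),(427,281),(440,352),(371,367))])
print("rack",[P(*c,.08) for c in((537,270),(587,267),(593,391),(543,393))])
print("tool",P(569,296,.137),"stub",P(573,361,.12),"bottle",P(464,200,.11),"jar",P(477,414,.055))
g=t["image"].max(2)
for c,st,r in blobs(g<50,40):
    print(c,st,r)
print("drift grip",P(206,348,.05),"tip",P(209,252,.005), "grip low",P(207,366,.05))
E
```

```text
bore [ 0.5552 -0.0129] plate [array([0.5996, 0.0589]), array([ 0.6255, -0.0622]), array([ 0.5046, -0.086 ]), array([0.4774, 0.0311])]
rack [array([ 0.6407, -0.2373]), array([ 0.647 , -0.3187]), array([ 0.4467, -0.3286]), array([ 0.4424, -0.2479])]
tool [ 0.5958 -0.2758] stub [ 0.4954 -0.2864] bottle [ 0.7476 -0.1147] jar [ 0.4049 -0.1449]
[ 12.92791762 168.44965675] [  0 126  30  82 874] ((4.809807777404785, 166.519287109375), (76.80536651611328, 30.081851959228516), 75.12431335449219)
[360.94666667 191.61333333] [357 184  11  14  75] ((362.0, 190.5), (10.0, 13.0), 0.0)
[132.09139785 226.17204301] [126 218  13  17 186] ((132.0, 226.0), (16.0, 12.0), 90.0)
[231.42750929 373.39591078] [ 191  359   79   25 1076] ((230.0, 371.0), (78.0, 24.0), 0.0)
drift grip [0.5061 0.3018] tip [0.6699 0.3127] grip low [0.4766 0.2993]
```

Run:
```python
from h import *
from station import manip
print(delta(manip.state(),[.585,-.276,.29],[np.pi,0,.05]))
```

```text
(array([ 1.1725, -0.1982, -0.1478]), array([-6.000e-04,  1.000e-04,  1.283e-01]))
```

Call:
{"method": "carry_out", "body": {
  "deltas": [
    [[0.5,-0.1,-0.148],[0,0,0.06],100],
    [[1,-0.198,-0.148],[0,0,0.128],100],
    [[1,-0.198,-0.148],[0,0,0.128],100],
    [[1,-0.198,-0.148],[0,0,0.128],100],
    [[1,-0.198,-0.148],[0,0,0.128],100],
    [[1,-0.198,-0.148],[0,0,0.128],100],
    [[1,-0.198,-0.148],[0,0,0.128],100],
    [[1,-0.198,-0.148],[0,0,0.128],100]
  ]
}}

```text
time: 0.9
position: [0.5069, -0.3045, 0.2885]
orientation: [-3.141, 0.0, 0.051]
contact_force: [-0.3, -1.3, 0.4]
finger_gap: 1.002
```

Run:
```python
from h import *
from station import manip
print(delta(manip.state(),[.585,-.276,.29],[np.pi,0,.05]))
```

```text
(array([ 0.1987, -0.0613, -0.0039]), array([-0.0001,  0.0002,  0.0004]))
```

Call:
{"method": "carry_out", "body": {
  "deltas": [
    [[0.1,-0.03,-0.004],[0,0,0],100],
    [[0.198,-0.061,-0.004],[0,0,0],100],
    [[0.198,-0.061,-0.004],[0,0,0],100],
    [[0.198,-0.061,-0.004],[0,0,0],100]
  ]
}}

```text
time: 1.3
position: [0.5837, -0.2769, 0.2887]
orientation: [-3.141, 0.002, 0.052]
contact_force: [-0.5, -0.6, 0.2]
finger_gap: 1.0
```

Run:
```python
from h import *
from station import manip
f=snap("wrist","wrist1"); st=manip.state(); print(st["position"],st["orientation"])
A=R.from_euler('xyz',st["orientation"]).as_matrix();E=f["extrinsics"]
print(f["fx"],f["cx"],f["cy"],A.T@(E[:3,3]-st["position"]),(A.T@E[:3,:3]).round(3).tolist())
print("exp tool",proj(f,[.5958,-.2758,.137]),"bore",proj(f,[.5552,-.0129,.086]))
cv2.imwrite("pics/w1.png",cv2.resize(f["image"][:,:,::-1],(800,600),interpolation=cv2.INTER_CUBIC))
```

```text
[ 0.58288018 -0.27741794  0.2893166 ] [-3.14096305e+00  1.53165494e-03  5.12281173e-02]
297.3186396354542 259.8114027527295 195.9325314100163 [ 0.07078485  0.0006791  -0.14071033] [[0.002, -0.961, -0.275], [1.0, 0.002, -0.0], [0.001, -0.275, 0.961]]
exp tool [258.33697743 170.78496897] bore [ 68.31109449 185.92250398]
```

View pics/w1.png

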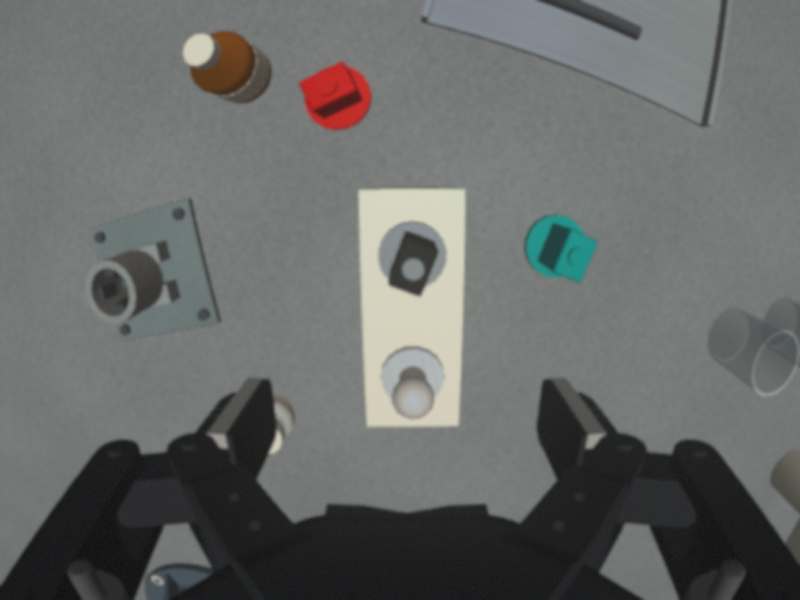

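Run:
```python
from h import *
im=load("wrist1")["image"][:,:,::-1]
up=lambda a,s:cv2.resize(a,None,fx=s,fy=s,interpolation=cv2.INTER_CUBIC)
a=up(im[135:195,235:295],6.5); b=up(im[125:220,50:145],4.1)
b=cv2.resize(b,(390,390)); cv2.imwrite("pics/c1.png",np.hstack([a,cv2.convertScaleAbs(b,alpha=1.5)]))
```

```text
(no output)
```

View pics/c1.png

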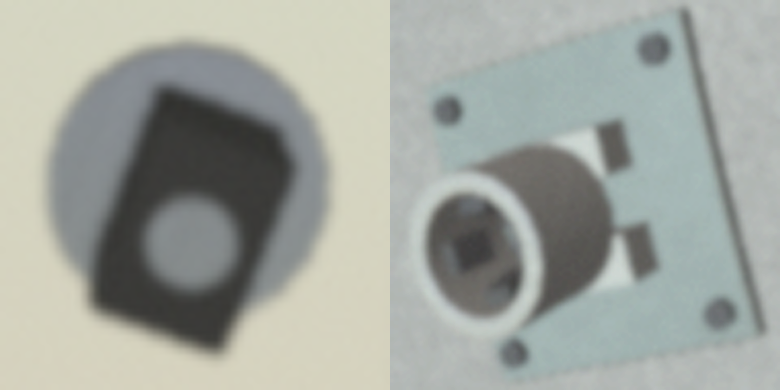

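The left crop shows the head's top face, with its short lower edge running from (92,300) to (222,350) and the stud at (190,243). The right crop shows the cross slot opening between two risers on the world −y side, so the slot runs roughly along world y. The bore rim is at about (477,253).

Run:
```python
from h import *
from station import manip
f=load("wrist1"); c=lambda u,v,z:on(f,235+(u+.5)/6.5-.5,135+(v+.5)/6.5-.5,z)
p=c(92,300,.134);q=c(222,350,.134); d=p-q; print("len",np.hypot(*d),"yaw",np.arctan2(d[1],d[0])-np.pi/2)
r=c(293,170,.134); d=r-q; print("len",np.hypot(*d),"yaw",np.arctan2(d[1],d[0]))
print("stud",c(190,243,.138),"collar",c(188,180,.088))
w=lambda u,v,z:on(f,(u+.5)/1.5625-.5,(v+.5)/1.5625-.5,z)
print("turq",w(554,246,.04),"red",w(340,95,.04),"rack",[w(*k,.08) for k in((359,190),(465,189),(459,426),(367,426))])
k=lambda u,v,z:on(f,50+(u-390)*95/390,125+v*95/390,z)
print("bore",k(477,253,.086),"slot face",k(598,130,.032),k(628,228,.032))
```

```text
len 0.022049940110942277 yaw -0.32391893054991305
len 0.030827960245495216 yaw -0.30517737333597467
stud [ 0.59509245 -0.28132475] collar [ 0.59652507 -0.28148057]
turq [ 0.6036664  -0.40621583] red [ 0.72093556 -0.21551062] rack [array([ 0.6419153 , -0.23935571]), array([ 0.64706685, -0.31856621]), array([ 0.44750358, -0.3311559 ]), array([ 0.44341219, -0.25116838])]
bore [ 0.55439837 -0.01808459] slot face [ 0.5876178  -0.03992639] [ 0.55132691 -0.05055783]
```

Run:
```python
from h import *
from station import manip
st=manip.state()
print(delta(st,[.5956,-.2815,.2],[np.pi,0,-.315])); print(delta(st,[.5956,-.2815,.094],[np.pi,0,-.315]))
```

```text
(array([0.0316, 0.012 , 0.2232]), array([-0.0002,  0.0008,  0.1749]))
(array([0.032 , 0.0121, 0.4882]), array([-0.0002,  0.0008,  0.1749]))
```

Call:
{"method": "carry_out", "body": {
  "deltas": [
    [[0.032,0.012,0.1],[0,0,0.06],100],
    [[0.032,0.012,0.15],[0,0,0.12],100],
    [[0.032,0.012,0.223],[0,0,0.175],100],
    [[0.032,0.012,0.32],[0,0,0.175],100],
    [[0.032,0.012,0.41],[0,0,0.175],100],
    [[0.032,0.012,0.46],[0,0,0.175],100],
    [[0.032,0.012,0.488],[0,0,0.175],100],
    [[0.032,0.012,0.488],[0,0,0.175],100]
  ]
}}

```text
time: 2.15
position: [0.5947, -0.2821, 0.094]
orientation: [-3.141, 0.002, -0.317]
contact_force: [0.3, -0.7, 0.6]
finger_gap: 1.001
```

Run:
```python
from h import *
from station import manip
st=manip.state(); print(st["position"],st["contact_force"])
print(delta(st,[.5956,-.2815,.094],[np.pi,0,-.315]))
```

```text
[ 0.59473798 -0.28208008  0.09404854] [ 0.29419235 -0.68969996  0.59985968]
(array([ 0.0016, -0.002 ,  0.0001]), array([-0.0001,  0.001 , -0.001 ]))
```

Call:
{"method": "carry_out", "body": {
  "deltas": [
    [[0.002,0,0],[0,0,0],20],
    [[0.002,0,0],[0,0,0],5],
    [[0.002,0,0],[0,0,0],0],
    [[0.002,0,0],[0,0,0],0],
    [[0.002,0,0],[0,0,0],0],
    [[0.002,0,0],[0,0,0],0],
    [[0.002,0,0],[0,0,0],0],
    [[0.002,0,0],[0,0,0],0]
  ]
}}

```text
time: 2.95
position: [0.5975, -0.2821, 0.0957]
orientation: [3.141, -0.001, -0.316]
contact_force: [-0.1, 0.5, 4.9]
finger_gap: 0.272
```

Run:
```python
from h import *
from station import manip
st=manip.state(); print(st["contact_force"])
print(delta(st,[.487,-.03,.215],[np.pi,0,.21]))
```

```text
[-0.09192163  0.48411716  4.90210901]
(array([-0.4578, -0.5133, -0.299 ]), array([ 2.00e-04, -6.00e-04, -2.51e-01]))
```

Call:
{"method": "carry_out", "body": {
  "deltas": [
    [[0,0,-0.06],[0,0,0],0],
    [[0,0,-0.15],[0,0,0],0],
    [[0,0,-0.25],[0,0,0],0],
    [[0,0,-0.299],[0,0,0],0],
    [[-0.08,-0.09,-0.299],[0,0,-0.07],0],
    [[-0.16,-0.18,-0.299],[0,0,-0.14],0],
    [[-0.24,-0.27,-0.299],[0,0,-0.2],0],
    [[-0.32,-0.36,-0.299],[0,0,-0.251],0]
  ]
}}

```text
time: 3.75
position: [0.5187, -0.1038, 0.2139]
orientation: [-3.141, 0.001, 0.215]
contact_force: [1.1, 0.9, -2.1]
finger_gap: 0.275
```

Run:
```python
from h import *
from station import manip
st=manip.state()
print(delta(st,[.487,-.03,.215],[np.pi,0,.21]))
```

```text
(array([-0.038 , -0.1972, -0.0027]), array([-0.0003,  0.0004,  0.0022]))
```

Call:
{"method": "carry_out", "body": {
  "deltas": [
    [[-0.019,-0.1,0],[0,0,0],0],
    [[-0.038,-0.19,0],[0,0,0],0],
    [[-0.038,-0.197,0],[0,0,0],0],
    [[-0.038,-0.197,0],[0,0,0],0],
    [[-0.038,-0.197,0],[0,0,0],0]
  ]
}}

```text
time: 4.25
position: [0.4891, -0.0318, 0.2143]
orientation: [3.141, 0.0, 0.21]
contact_force: [0.2, 0.2, -3.0]
finger_gap: 0.276
```

Run:
```python
from h import *
from station import manip
f=snap("wrist","wrist2"); st=manip.state(); print(st["position"],st["orientation"])
A=R.from_euler('xyz',st["orientation"]); T=lambda d:st["position"]+A.apply(d)
print("bore exp",proj(f,[.555,-.015,.086]),"grip",proj(f,T([0,0,-.019])),"tang",proj(f,T([0,0,.078])))
im=f["image"][:,:,::-1]
a=cv2.resize(im,(512*780//512,585),interpolation=cv2.INTER_CUBIC)
u,v=proj(f,[.555,-.015,.086]).astype(int); c=cv2.resize(im[v-35:v+35,u-35:u+35],(250,250),interpolation=cv2.INTER_CUBIC)
a[-250:,:250]=cv2.convertScaleAbs(c,alpha=1.5); cv2.imwrite("pics/w2.png",a); print(u,v)
```

```text
[ 0.48913875 -0.03212395  0.21425332] [3.14146350e+00 2.40009554e-04 2.09198048e-01]
bore exp [255.44723438 115.14760838] grip [257.7756126 267.2162806] tang [258.60172397 204.7519859 ]
255 115
```

View pics/w2.png

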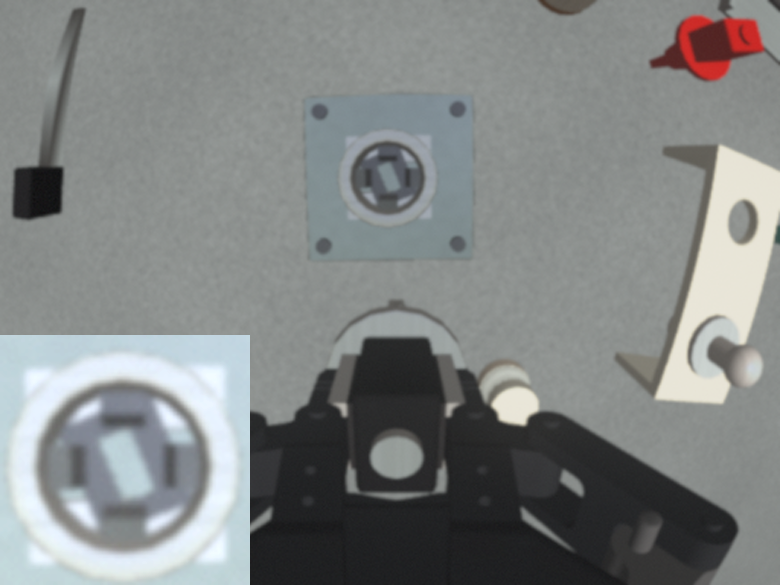

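The bore rim sits near (389,177). The inset shows the driver slot as a bright quadrilateral with corners near (105,440), (127,430), (148,488) and (122,500). The tool is held straight, with its stud at (397,457) and the front edge of the tang at (397,300).

Run:
```python
from h import *
f=load("wrist2"); s=780/512
pos=np.array([.48914,-.03212,.21425]);A=R.from_euler('xyz',[np.pi,0,.2092]); T=lambda d:pos+A.apply(d)
I=lambda u,v,z:on(f,220+(u+.5)/(250/70)-.5,80+(v-335+.5)/(250/70)-.5,z)
W=lambda u,v,z:on(f,(u+.5)/s-.5,(v+.5)/s-.5,z)
c=[I(*k,.038) for k in((105,440),(127,430),(148,488),(122,500))]
d=(c[0]+c[1]-c[2]-c[3])/2; print("slot len",np.hypot(*d),"yaw",np.arctan2(d[1],d[0]),"ctr",sum(c)/4)
w=c[0]-c[3]; print("side yaws",np.arctan2(w[1],w[0]),np.arctan2(*(c[1]-c[2])[::-1]))
# rim: bright ring outer + dark bore via ellipse
g=cv2.cvtColor(f["image"],cv2.COLOR_RGB2GRAY); sub=cv2.resize(g[80:152,219:292],None,fx=8,fy=8,interpolation=cv2.INTER_CUBIC)
b=(cv2.GaussianBlur(sub,(0,0),4)>cv2.threshold(sub,0,255,cv2.THRESH_OTSU)[0]).astype(np.uint8)
ct,_=cv2.findContours(1-b,cv2.RETR_CCOMP,cv2.CHAIN_APPROX_NONE)
for k in ct:
    if len(k)>100:
        e=cv2.fitEllipse(cv2.convexHull(k)); u,v=[(x+.5)/8-.5 for x in e[0]]; print("ell",219+u,80+v,np.array(e[1])/8, on(f,219+u,80+v,.086))
print("rim by eye",I(124,466,.086))
p=[W(*k,.01) for k in((303,97),(473,95),(473,260),(309,262))]; print("plate ctr",sum(p)/4,"yaws",[np.arctan2(*(x)[::-1]) for x in(p[0]-p[3],p[1]-p[2])],[np.arctan2(x[1],x[0])+np.pi/2 for x in (p[1]-p[0],p[2]-p[3])])
E2=lambda d:proj(f,T(d))*s
print("stud exp",E2([0,0,-.046]),E2([-.002,0,-.046]),"tang front exp",E2([.009,0,.078]),E2([.007,0,.078]),"collar front",E2([.026,0,.012]),E2([.024,0,.012]))
```

```text
slot len 0.01853465439887642 yaw 0.5170193269651749 ctr [ 0.55362399 -0.0138615 ]
side yaws 0.48092219535963754 0.5535656183827499
ell 254.01942825317383 116.17119216918945 [47.87030029 48.70105362] [ 0.55382805 -0.01394074]
ell 264.8376350402832 131.37673950195312 [ 4.59788465 11.56698418] [ 0.54235531 -0.02633643]
ell 241.96430587768555 128.0399284362793 [ 6.36861324 13.86757469] [ 0.5410772  -0.00553055]
ell 254.88177871704102 115.90087509155273 [11.17892075 20.98946571] [ 0.55422714 -0.01464616]
ell 267.8159294128418 104.15949249267578 [ 6.23984575 14.65893841] [ 0.56707368 -0.02372509]
ell 244.06340980529785 100.8810920715332 [4.18656063 9.3679266 ] [ 0.56560497 -0.00234761]
rim by eye [ 0.55375887 -0.01426745]
plate ctr [ 0.55305978 -0.0141167 ] yaws [np.float64(0.22722230382968664), np.float64(0.22767211399469245)] [np.float64(0.21766204593943073), np.float64(0.22257864378674652)]
stud exp [392.05598436 458.45318209] [392.07516299 464.58187371] tang front exp [393.94396381 294.81313902] [393.94217689 298.63986364] collar front [393.2119825  298.29100377] [393.21212096 303.73495566]
```

Run:
```python
from h import *
from station import manip
f=load("wrist2"); s=780/512
pos=np.array([.48914,-.03212,.21425]);A=R.from_euler('xyz',[np.pi,0,.2092]); T=lambda d:pos+A.apply(d)
E2=lambda d:(proj(f,T(d))*s).round(1)
for x in (0,-.002): print(x,"stud",E2([x,0,-.0423]),"tang",E2([.009+x,0,.0817]),"collar",E2([.026+x,0,.0157]),E2([.026+x,0,.0077]))
g=f["image"].mean(2); print(g[190:225,260].astype(int).tolist()); print(g[285:320,260].astype(int).tolist())
st=manip.state(); print(st["position"],delta(st,[.554,-.013,.19],[np.pi,0,.517]))
```

```text
0 stud [392.2 450.3] tang [394.  292.9] collar [393.3 295.5] [393.1 301.7]
-0.002 stud [392.2 456.3] tang [394.  296.7] collar [393.3 300.8] [393.1 307.3]
[140, 140, 141, 140, 141, 137, 124, 104, 92, 88, 88, 91, 98, 118, 141, 156, 161, 162, 161, 161, 160, 161, 161, 161, 161, 161, 161, 160, 159, 154, 135, 100, 63, 44, 42]
[95, 116, 138, 150, 153, 154, 154, 155, 155, 154, 154, 155, 154, 153, 154, 155, 154, 154, 154, 154, 154, 154, 154, 155, 154, 154, 154, 151, 134, 94, 52, 42, 40, 41, 42]
[ 0.48913875 -0.03212395  0.21425332] (array([ 0.1686, -0.0131,  0.0606]), array([ 0.00e+00,  1.00e-04, -1.47e-01]))
```

Run:
```python
from h import *
from station import manip
st=manip.state(); print(st["position"],delta(st,[.5554,-.0117,.19],[np.pi,0,.517]))
```

```text
[ 0.48913875 -0.03212395  0.21425332] (array([ 0.1727, -0.0156,  0.0606]), array([ 0.00e+00,  1.00e-04, -1.47e-01]))
```

Call:
{"method": "carry_out", "body": {
  "deltas": [
    [[0.06,-0.006,0.02],[0,0,-0.07],0],
    [[0.12,-0.012,0.04],[0,0,-0.147],0],
    [[0.172,-0.015,0.06],[0,0,-0.147],0],
    [[0.172,-0.016,0.06],[0,0,-0.147],0],
    [[0.172,-0.016,0.06],[0,0,-0.147],0]
  ]
}}

```text
time: 4.8
position: [0.5547, -0.0117, 0.1896]
orientation: [-3.141, 0.002, 0.516]
contact_force: [-1.0, 0.3, -3.0]
finger_gap: 0.274
```

Run:
```python
from h import *
from station import manip
st=manip.state(); print(st["position"],st["contact_force"],delta(st,[.5554,-.0117,.122],[np.pi,0,.517]))
```

```text
[ 0.55467655 -0.01165936  0.18955949] [-1.04915958  0.32818815 -3.0003073 ] (array([0.0018, 0.0011, 0.1689]), array([-0.0005,  0.0008, -0.0003]))
```

Call:
{"method": "carry_out", "body": {
  "deltas": [
    [[0.002,0,0.04],[0,0,0],0],
    [[0.002,0,0.08],[0,0,0],0],
    [[0.002,0,0.12],[0,0,0],0],
    [[0.002,0,0.15],[0,0,0],0],
    [[0.002,0,0.165],[0,0,0],0],
    [[0.002,0,0.165],[0,0,0],0]
  ]
}}

```text
time: 5.4
position: [0.5549, -0.0107, 0.124]
orientation: [-3.141, 0.001, 0.517]
contact_force: [-0.1, -0.6, -2.4]
finger_gap: 0.276
```

Free so far. I'll lower it gently onto the plate.

Call:
{"method": "carry_out", "body": {
  "deltas": [
    [[0,0,0.004],[0,0,0],0],
    [[0,0,0.008],[0,0,0],0],
    [[0,0,0.012],[0,0,0],0],
    [[0,0,0.016],[0,0,0],0],
    [[0,0,0.02],[0,0,0],0],
    [[0,0,0.02],[0,0,0],0]
  ]
}}

```text
time: 6.0
position: [0.5557, -0.0106, 0.1164]
orientation: [3.141, -0.0, 0.518]
contact_force: [0.5, -2.0, -4.1]
finger_gap: 0.276
```

Call:
{"method": "carry_out", "body": {
  "deltas": [
    [[0,0.002,0.004],[0,0,0],0],
    [[0,0.002,0.008],[0,0,0],0],
    [[0,0.002,0.012],[0,0,0],0],
    [[0,0.002,0.016],[0,0,0],0],
    [[0,0.002,0.02],[0,0,0],0],
    [[0,0.002,0.02],[0,0,0],0]
  ]
}}

```text
time: 6.6
position: [0.5559, -0.0111, 0.1083]
orientation: [-3.141, -0.0, 0.518]
contact_force: [0.9, -1.0, -3.8]
finger_gap: 0.274
```

Call:
{"method": "carry_out", "body": {
  "deltas": [
    [[0,0,0.004],[0,0,0],0],
    [[0,0,0.008],[0,0,0],0],
    [[0,0,0.012],[0,0,0],0],
    [[0,0,0.015],[0,0,0],0],
    [[0,0,0.018],[0,0,0],0],
    [[0,0,0.018],[0,0,0],0]
  ]
}}

```text
time: 7.2
position: [0.5563, -0.0111, 0.1024]
orientation: [3.141, -0.002, 0.518]
contact_force: [-1.5, 0.7, 9.1]
finger_gap: 0.274
```

Call:
{"method": "carry_out", "body": {
  "deltas": [
    [[0,0,0.004],[0,0,0],0],
    [[0,0,0.008],[0,0,0],0],
    [[0,0,0.008],[0,0,0],0]
  ]
}}

```text
time: 7.5
position: [0.5565, -0.0111, 0.1015]
orientation: [3.14, -0.003, 0.518]
contact_force: [-8.5, -0.3, 32.8]
finger_gap: 0.274
```

Call:
{"method": "carry_out", "body": {
  "deltas": [
    [[0,0,-0.006],[0,0,0],0],
    [[0,0,-0.006],[0,0,0],30],
    [[0,0,-0.006],[0,0,0],60],
    [[0,0,-0.006],[0,0,0],100],
    [[0,0,-0.006],[0,0,0],100],
    [[0,0,-0.006],[0,0,0],100]
  ]
}}

```text
time: 8.1
position: [0.5557, -0.0111, 0.1002]
orientation: [-3.141, 0.0, 0.518]
contact_force: [-0.1, 0.1, -0.4]
finger_gap: 0.958
```

Run:
```python
from h import *
from station import manip
st=manip.state(); print(st["position"],st["contact_force"])
print("up",delta(st,[.5563,-.0111,.24],[np.pi,0,.518]))
print("drift view",delta(st,[.45,.295,.25],[np.pi,0,.05]))
```

```text
[ 0.55570093 -0.0110818   0.10018769] [-0.12486327  0.09606635 -0.42000189]
up (array([ 0.0011,  0.0006, -0.3495]), array([-0.0002,  0.0002, -0.0001]))
drift view (array([ 0.149 , -0.7958, -0.3743]), array([-1.000e-04,  2.000e-04,  2.234e-01]))
```

Call:
{"method": "carry_out", "body": {
  "deltas": [
    [[0,0,-0.1],[0,0,0],100],
    [[0,0,-0.2],[0,0,0],100],
    [[0,0,-0.3],[0,0,0],100],
    [[0.02,-0.1,-0.374],[0,0,0.05],100],
    [[0.05,-0.22,-0.374],[0,0,0.1],100],
    [[0.08,-0.34,-0.374],[0,0,0.15],100],
    [[0.1,-0.46,-0.374],[0,0,0.2],100],
    [[0.12,-0.58,-0.374],[0,0,0.223],100]
  ]
}}

```text
time: 8.9
position: [0.5073, 0.0929, 0.2501]
orientation: [-3.087, 0.003, 0.15]
contact_force: [1.7, -0.8, 0.1]
finger_gap: 0.999
```

Run:
```python
from h import *
from station import manip
f=snap("wrist","wrist3"); st=manip.state(); print(st["position"],st["contact_force"])
print("drift view",delta(st,[.45,.295,.25],[np.pi,0,.05]))
cv2.imwrite("pics/w3.png",cv2.resize(f["image"][:,:,::-1],(800,600),interpolation=cv2.INTER_CUBIC))
```

```text
[0.50692684 0.0898091  0.25013285] [-0.40688571 -2.8145675  -0.16166252]
drift view (array([-0.0669, -0.5274,  0.0287]), array([-0.0254,  0.0028,  0.0451]))
```

View pics/w3.png

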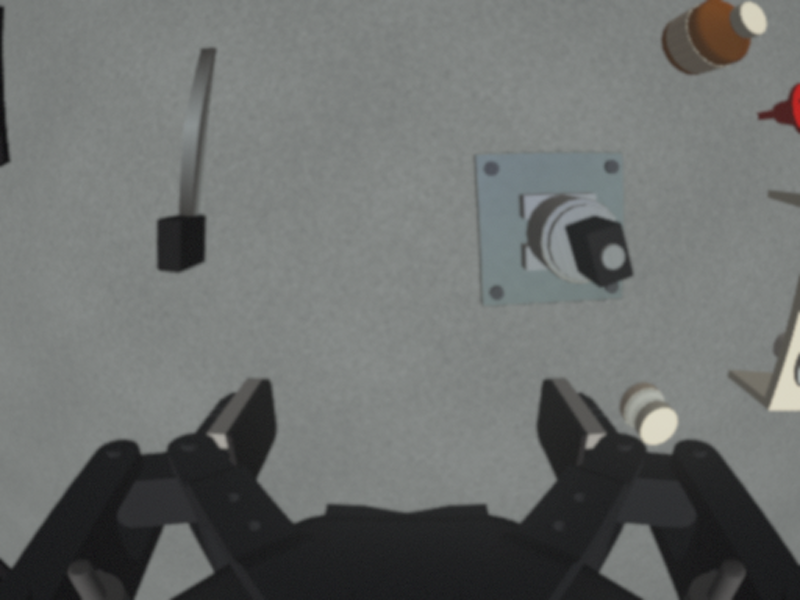

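The tool is home: its collar lies on the rim, with the stud at (613,257), and the +y slot mouth is visible near (528,230). The drift grip is at (181,242) and its tip at (209,50). Next is a closer view of the drift.

Call:
{"method": "carry_out", "body": {
  "deltas": [
    [[-0.02,-0.15,0.03],[-0.025,0,0.045],100],
    [[-0.04,-0.28,0.03],[-0.025,0,0.045],100],
    [[-0.06,-0.4,0.03],[-0.025,0,0.045],100],
    [[-0.067,-0.5,0.03],[-0.025,0,0.045],100],
    [[-0.067,-0.527,0.03],[-0.025,0,0.045],100],
    [[-0.067,-0.527,0.03],[-0.025,0,0.045],100],
    [[-0.067,-0.527,0.03],[-0.025,0,0.045],100]
  ]
}}

```text
time: 9.65
position: [0.4837, 0.0715, 0.2478]
orientation: [-3.1, 0.006, 0.122]
contact_force: [-0.4, 0.1, -0.2]
finger_gap: 1.0
```

Run:
```python
from h import *
from station import manip
f=snap("wrist","wrist4"); st=manip.state(); print(st["position"],st["orientation"],st["time"])
cv2.imwrite("pics/w4.png",cv2.resize(f["image"][:,:,::-1],(800,600),interpolation=cv2.INTER_CUBIC))
```

```text
[0.48352885 0.07147023 0.24789467] [-3.09975229  0.0061828   0.12149208] 9.7
```

View pics/w4.png

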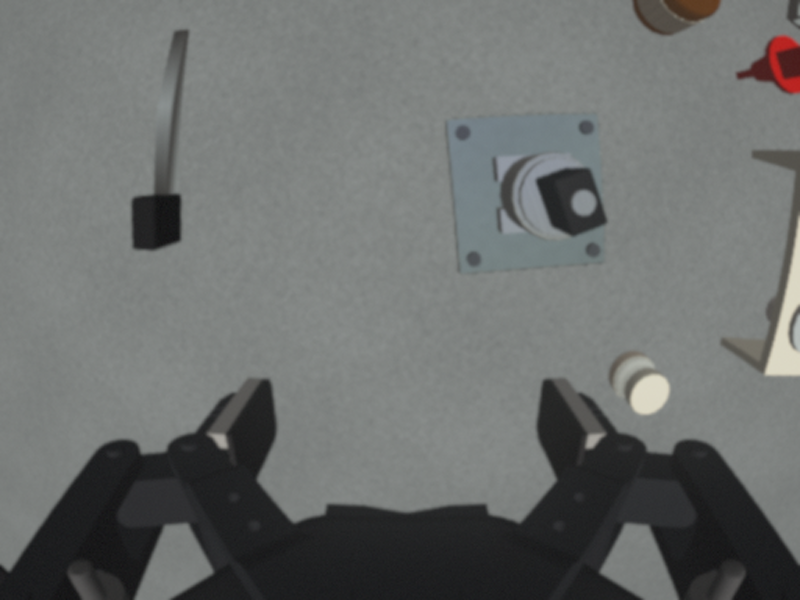

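The arm didn't reach that pose, so I'll check the joints.

Run:
```python
from h import *
from station import manip
st=manip.state(); print(st["joint_positions"],st["qvel"],st["contact_force"])
print(delta(st,[.45,.295,.25],[np.pi,0,.05]))
```

```text
[ 0.12049318  0.17532241 -0.05346347  1.34823507  0.04183417  3.1405929 ] [ 0.00041104  0.00508061  0.00609467 -0.00158913 -0.00038977 -0.00127427] [-0.69872483 -0.44985321  0.55134333]
(array([-0.0155, -0.5646,  0.0185]), array([-0.0199,  0.0037,  0.0341]))
```

Joint 6 is at its limit: here yaw = q1 − q6 + π, so yaw must be at least q1. I'll use the half-turn grasp instead, with yaw near π. That also puts the camera on the side away from the block during insertion.

Run:
```python
from h import *
from station import manip
st=manip.state()
print(delta(st,[.57,.305,.24],[np.pi,0,1.2]))
```

```text
(array([ 0.2855, -0.5521,  0.0411]), array([-0.0196, -0.0081, -0.5149]))
```

Call:
{"method": "carry_out", "body": {
  "deltas": [
    [[0,-0.03,0],[0,0,-0.07],100],
    [[0.03,-0.1,0.01],[-0.01,0,-0.14],100],
    [[0.06,-0.17,0.02],[-0.02,-0.008,-0.21],100],
    [[0.1,-0.25,0.04],[-0.02,-0.008,-0.28],100],
    [[0.15,-0.33,0.04],[-0.02,-0.008,-0.35],100],
    [[0.2,-0.41,0.04],[-0.02,-0.008,-0.42],100],
    [[0.25,-0.49,0.04],[-0.02,-0.008,-0.49],100],
    [[0.285,-0.552,0.04],[-0.02,-0.008,-0.515],100]
  ]
}}

```text
time: 10.5
position: [0.5708, 0.3071, 0.2397]
orientation: [3.141, 0.0, 1.206]
contact_force: [0.4, -0.6, -0.1]
finger_gap: 0.999
```

Run:
```python
from h import *
from station import manip
st=manip.state(); print(st["joint_positions"][5],st["position"],st["orientation"])
print(delta(st,[.57,.305,.24],[np.pi,0,2.3]))
```

```text
2.4291524115509153 [0.57075605 0.3071069  0.2397233 ] [3.14097253e+00 9.53143042e-05 1.20632982e+00]
(array([-0.0056,  0.0001, -0.0007]), array([ 2.000e-04,  2.000e-04, -5.222e-01]))
```

Call:
{"method": "carry_out", "body": {
  "deltas": [
    [[0,0,0],[0,0,-0.07],100],
    [[0,0,0],[0,0,-0.14],100],
    [[0,0,0],[0,0,-0.21],100],
    [[0,0,0],[0,0,-0.28],100],
    [[0,0,0],[0,0,-0.35],100],
    [[0,0,0],[0,0,-0.42],100],
    [[0,0,0],[0,0,-0.49],100],
    [[0,0,0],[0,0,-0.56],100]
  ]
}}

```text
time: 11.3
position: [0.5701, 0.305, 0.2399]
orientation: [-3.141, 0.001, 2.379]
contact_force: [0.3, -1.3, -0.8]
finger_gap: 1.002
```

Call:
{"method": "carry_out", "body": {
  "deltas": [
    [[0,0,0],[0,0,-0.07],100],
    [[0,0,0],[0,0,-0.14],100],
    [[0,0,0],[0,0,-0.21],100],
    [[0,0,0],[0,0,-0.28],100],
    [[0,0,0],[0,0,-0.35],100],
    [[0,0,0],[0,0,-0.39],100],
    [[0,0,0],[0,0,-0.39],100]
  ]
}}

```text
time: 12.0
position: [0.5701, 0.305, 0.24]
orientation: [-3.141, 0.0, -3.092]
contact_force: [0.2, -0.5, -0.1]
finger_gap: 1.0
```

Run:
```python
from h import *
from station import manip
f=snap("wrist","wrist5"); st=manip.state(); print(st["position"],st["orientation"],st["joint_positions"][5])
cv2.imwrite("pics/w5.png",cv2.resize(f["image"][:,:,::-1],(800,600),interpolation=cv2.INTER_CUBIC))
```

```text
[0.57008294 0.30499955 0.23995817] [-3.14097806e+00  1.28651418e-04 -3.09538563e+00] 0.44534361638611936
```

View pics/w5.png

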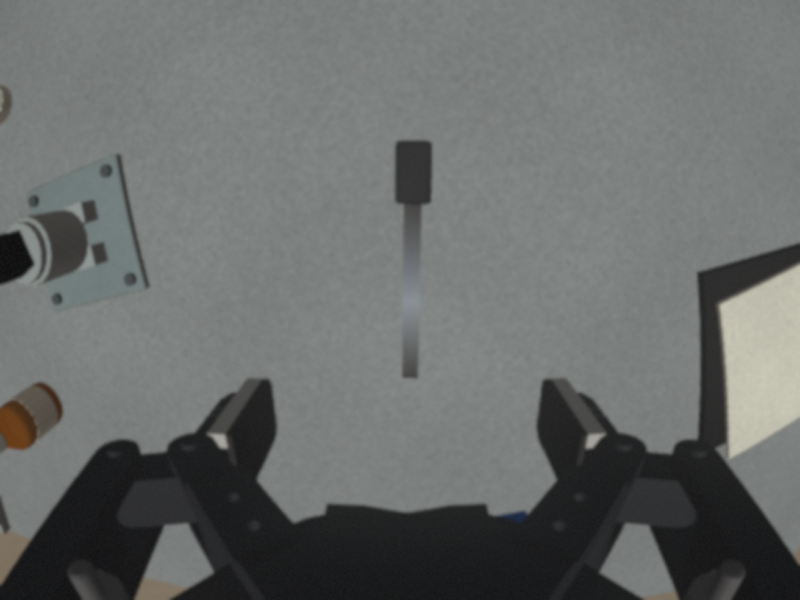

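The drift grip's top face spans (396..432, 141..204) and the tip's mid-edge is at (410,377).

Run:
```python
from h import *
from station import manip
f=load("wrist5"); w=lambda u,v,z:on(f,(u+.5)/1.5625-.5,(v+.5)/1.5625-.5,z)
g=sum(w(*k,.05) for k in((396,141),(432,141),(432,204),(396,204)))/4
t=w(410,377,.003); d=t-g; print("grip",g,"tip",t,"len",np.hypot(*d),"heading",np.arctan2(d[1],d[0]))
e=w(396,204,.05)-w(432,204,.05); print("face w",np.hypot(*e),np.arctan2(e[1],e[0])+np.pi/2, np.hypot(*(w(396,141,.05)-w(396,204,.05))))
b=w(412,204,.02); print("blade heading",np.arctan2(*(t-b)[::-1]), "blade axis at grip")
```

```text
grip [0.49723612 0.30567562] tip [0.67413319 0.3124372 ] len 0.17702625614962259 heading 0.038204646388208266
face w 0.025522187347097946 0.052717963152260516 0.04499785216475777
blade heading 0.043045778019966535 blade axis at grip
```

Run:
```python
from h import *
from station import manip
st=manip.state()
print(delta(st,[.498,.3045,.12],[np.pi,0,.042-np.pi]),delta(st,[.498,.3045,.013],[np.pi,0,.042-np.pi]))
```

```text
(array([0.1801, 0.0073, 0.2999]), array([-0.0003,  0.0001,  0.002 ])) (array([0.1801, 0.0074, 0.5674]), array([-0.0003,  0.0001,  0.002 ]))
```

Call:
{"method": "carry_out", "body": {
  "deltas": [
    [[0.09,0.007,0.1],[0,0,0.002],100],
    [[0.18,0.007,0.2],[0,0,0.002],100],
    [[0.18,0.007,0.3],[0,0,0.002],100],
    [[0.18,0.007,0.4],[0,0,0.002],100],
    [[0.18,0.007,0.48],[0,0,0.002],100],
    [[0.18,0.007,0.54],[0,0,0.002],100],
    [[0.18,0.007,0.567],[0,0,0.002],100],
    [[0.18,0.007,0.567],[0,0,0.002],100]
  ]
}}

```text
time: 12.85
position: [0.4974, 0.3037, 0.0121]
orientation: [-3.14, -0.002, -3.099]
contact_force: [0.1, 0.1, 0.5]
finger_gap: 1.001
```

Call:
{"method": "carry_out", "body": {
  "deltas": [
    [[0,0,0],[0,0,0],20],
    [[0,0,0],[0,0,0],0],
    [[0,0,0],[0,0,0],0],
    [[0,0,0],[0,0,0],0],
    [[0,0,0],[0,0,0],0],
    [[0,0,0],[0,0,0],0],
    [[0,0,0],[0,0,0],0],
    [[0,0,0],[0,0,0],0]
  ]
}}

```text
time: 13.65
position: [0.4986, 0.3046, 0.0143]
orientation: [3.141, 0.002, -3.098]
contact_force: [-1.2, 0.6, 6.4]
finger_gap: 0.298
```

Run:
```python
from h import *
from station import manip
st=manip.state()
print(delta(st,[.4967,.239,.1],[np.pi,0,1.795]))
```

```text
(array([ 0.0116, -0.1634, -0.2143]), array([8.000e-04, 5.000e-04, 6.639e-01]))
```

Call:
{"method": "carry_out", "body": {
  "deltas": [
    [[0,0,-0.06],[0,0,0],0],
    [[0,0,-0.14],[0,0,0],0],
    [[0,0,-0.214],[0,0,0.06],0],
    [[0,-0.03,-0.214],[0,0,0.12],0],
    [[0,-0.06,-0.214],[0,0,0.18],0],
    [[0,-0.09,-0.214],[0,0,0.24],0],
    [[0,-0.12,-0.214],[0,0,0.3],0],
    [[0,-0.16,-0.214],[0,0,0.36],0]
  ]
}}

```text
time: 14.45
position: [0.5006, 0.2398, 0.0987]
orientation: [-3.141, 0.0, 2.427]
contact_force: [0.3, 0.4, -2.5]
finger_gap: 0.3
```

Run:
```python
from h import *
from station import manip
st=manip.state();print(st["position"],st["finger_gap"])
print(delta(st,[.4967,.239,.1],[np.pi,0,1.795]))
```

```text
[0.50058456 0.23983079 0.09874367] 0.29996503406394226
(array([ 0.006 , -0.0079, -0.0031]), array([-2.000e-04,  3.000e-04,  3.016e-01]))
```

Call:
{"method": "carry_out", "body": {
  "deltas": [
    [[0.003,-0.004,0],[0,0,0.06],0],
    [[0.006,-0.008,0],[0,0,0.12],0],
    [[0.006,-0.008,0],[0,0,0.18],0],
    [[0.006,-0.008,0],[0,0,0.24],0],
    [[0.006,-0.008,0],[0,0,0.302],0],
    [[0.006,-0.008,0],[0,0,0.302],0],
    [[0.006,-0.008,0],[0,0,0.302],0]
  ]
}}

```text
time: 15.15
position: [0.4968, 0.2392, 0.0988]
orientation: [-3.141, 0.001, 1.803]
contact_force: [0.9, 0.1, -2.9]
finger_gap: 0.296
```

Run:
```python
from h import *
from station import manip
f=snap("top","top1"); s=snap("scene","scene1"); st=manip.state();print(st["position"],st["orientation"],st["moment"])
up=lambda a,n:cv2.resize(a,(n,n),interpolation=cv2.INTER_CUBIC)
c1=proj(f,[.53,.09,.08]).astype(int); c2=proj(s,[.53,.09,.06]).astype(int); print(c1,c2)
cut=lambda im,c,h:im[max(c[1]-h,0):c[1]+h,max(c[0]-h,0):c[0]+h,::-1]
cv2.imwrite("pics/t1.png",np.hstack([up(cut(f["image"],c1,70),400),up(cut(s["image"],c2,70),400)]))
```

```text
[0.49690058 0.23931537 0.09887577] [3.14151267e+00 6.74819555e-04 1.80192086e+00] [-0.0152256   0.04969757  0.01317383]
[213 214] [297 206]
```

View pics/t1.png

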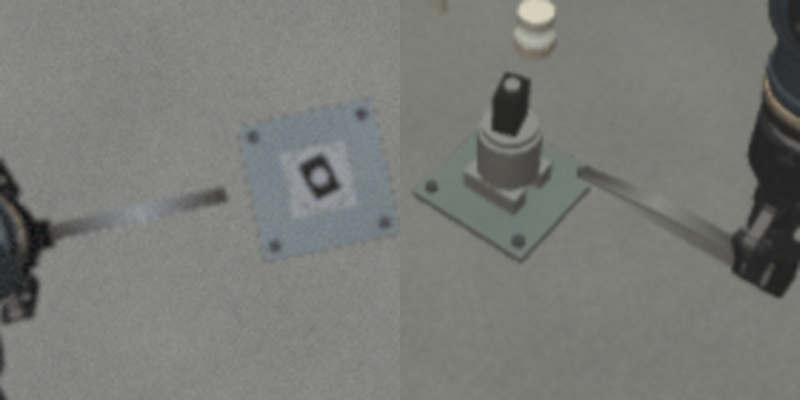

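The drift is held level and pointing at the block. In the top crop its tip is at (225,195), the blade root at (52,233) and the tool stud at (321,176).

Run:
```python
from h import *
from station import manip
f=load("top1"); P=lambda u,v,z:on(f,143+(u+.5)/2.857-.5,144+(v+.5)/2.857-.5,z)
t=P(225,195,.0895); b=P(52,233,.1045); s=P(321,176,.144); d=t-b; print("tip",t,"root",b,"heading",np.arctan2(d[1],d[0]),"stud",s)
st=manip.state(); g=st["position"][:2]; print("TCP->tip",np.hypot(*(t-g)),np.arctan2(*(t-g)[::-1]))
y=np.array([-np.sin(.224),np.cos(.224)]);x=np.array([np.cos(.224),np.sin(.224)])
C=np.array([.554,-.0125])
for n,p in(("tip",t),("TCP",g),("stud",s)): print(n,"x,y in block",(p-C)@x,(p-C)@y)
for dd,z in((.258,.027),(.200,.027),(.1,.027)): print(dd,delta(st,[*(C+y*dd),z],[np.pi,0,1.795]))
```

```text
tip [0.53643771 0.06944794] root [0.501416  0.2165205] heading -1.3370246256522829 stud [ 0.55297516 -0.01364751]
TCP->tip 0.17440793717839836 -1.3421149663168788
tip x,y in block 0.0010796885990869548 0.08380174893622774
TCP x,y in block 0.00026322515708621097 0.2582077750312914
stud x,y in block -0.001254133579939495 -0.0008911935530666609
0.258 (array([-0.0004, -0.0007,  0.1797]), array([0.    , 0.0003, 0.0033]))
0.2 (array([-0.1454, -0.0017,  0.1798]), array([0.    , 0.0003, 0.0033]))
0.1 (array([-0.3954, -0.0035,  0.18  ]), array([0.    , 0.0003, 0.0033]))
```

Call:
{"method": "carry_out", "body": {
  "deltas": [
    [[0,-0.003,0.06],[0,0,0.003],0],
    [[0,-0.003,0.12],[0,0,0.003],0],
    [[0,-0.003,0.165],[0,0,0.003],0],
    [[0,-0.003,0.181],[0,0,0.003],0],
    [[0,-0.003,0.181],[0,0,0.003],0],
    [[-0.04,-0.003,0.181],[0,0,0.003],0],
    [[-0.08,-0.003,0.181],[0,0,0.003],0],
    [[-0.1,-0.003,0.181],[0,0,0.003],0]
  ]
}}

```text
time: 16.05
position: [0.5057, 0.1984, 0.0274]
orientation: [3.14, 0.001, 1.792]
contact_force: [-0.2, 0.3, -2.2]
finger_gap: 0.296
```

```bash
cat > b.py <<'E'
from h import *
from station import manip
st=manip.state(); g=st["position"][:2]
y=np.array([-np.sin(.224),np.cos(.224)]);x=np.array([np.cos(.224),np.sin(.224)]);C=np.array([.554,-.0125])
print("TCP in block",(g-C)@x,(g-C)@y,st["position"][2],"yaw err",st["orientation"][2]-1.795,"F",st["contact_force"].round(1),"along y",st["contact_force"][:2]@y,"gap",st["finger_gap"],st["time"])
for dd in(.15,.095): print(dd,delta(st,[*(C+y*dd-x*.001),.026],[np.pi,0,1.795]))
E
python3 b.py
```

```text
TCP in block -0.00029592328269913067 0.2163641119516705 0.027387538508335734 yaw err -0.0031701001557389308 F [-0.2  0.3 -2.2] along y 0.33329857372541827 gap 0.29588413662029805 16.05
0.15 (array([-0.1659, -0.0013,  0.0036]), array([ 0.0007,  0.0004, -0.0015]))
0.095 (array([-0.3034, -0.0009,  0.0037]), array([ 0.0007,  0.0004, -0.0015]))
```

Call:
{"method": "carry_out", "body": {
  "deltas": [
    [[-0.02,-0.001,0.003],[0,0,-0.001],0],
    [[-0.04,-0.001,0.003],[0,0,-0.001],0],
    [[-0.06,-0.001,0.003],[0,0,-0.001],0],
    [[-0.08,-0.001,0.003],[0,0,-0.001],0],
    [[-0.1,-0.001,0.003],[0,0,-0.001],0],
    [[-0.11,-0.001,0.003],[0,0,-0.001],0],
    [[-0.12,-0.001,0.004],[0,0,-0.001],0],
    [[-0.12,-0.001,0.005],[0,0,-0.001],0]
  ]
}}

```text
time: 16.85
position: [0.5152, 0.1528, 0.0245]
orientation: [3.141, 0.001, 1.794]
contact_force: [0.7, 0.3, -2.6]
finger_gap: 0.299
```

```bash
python3 b.py
```

```text
TCP in block -0.0011439895719810257 0.1697721546041948 0.024541853559776564 yaw err -0.0006296966863432729 F [ 0.7  0.3 -2.6] along y 0.15282961324392608 gap 0.2988612545906649 16.85
0.15 (array([-0.0494,  0.0004, -0.0036]), array([ 0.0001,  0.0003, -0.0003]))
0.095 (array([-0.1869,  0.0004, -0.0035]), array([ 0.0001,  0.0003, -0.0003]))
```

Call:
{"method": "carry_out", "body": {
  "deltas": [
    [[-0.02,0,0],[0,0,0],0],
    [[-0.04,0,0],[0,0,0],0],
    [[-0.055,0,0],[0,0,0],0],
    [[-0.07,0,0],[0,0,0],0],
    [[-0.08,0,0],[0,0,0],0],
    [[-0.09,0,0],[0,0,0],0],
    [[-0.1,0,0],[0,0,0],0],
    [[-0.11,0,0],[0,0,0],0]
  ]
}}

```text
time: 17.65
position: [0.5245, 0.1123, 0.0248]
orientation: [3.141, -0.004, 1.797]
contact_force: [-2.8, 12.6, -0.8]
finger_gap: 0.298
```

```bash
python3 b.py
```

```text
TCP in block -0.0010826894475029992 0.12822879018233815 0.024816064992693287 yaw err 0.001817521277198253 F [-2.8 12.6 -0.8] along y 12.879976339839804 gap 0.29762346989136795 17.65
0.15 (array([ 0.0544,  0.0003, -0.0027]), array([ 0.0003, -0.0021,  0.0009]))
0.095 (array([-0.0831,  0.    , -0.0033]), array([ 0.0003, -0.0021,  0.0009]))
```

Wedging has started, with 13 N along the slot. I'll continue.

Call:
{"method": "carry_out", "body": {
  "deltas": [
    [[-0.012,0,0],[0,0,0],0],
    [[-0.024,0,0],[0,0,0],0],
    [[-0.036,0,0],[0,0,0],0],
    [[-0.048,0,0],[0,0,0],0],
    [[-0.06,0,0],[0,0,0],0],
    [[-0.07,0,0],[0,0,0],0],
    [[-0.08,0,0],[0,0,0],0],
    [[-0.08,0,0],[0,0,0],0]
  ]
}}

```text
time: 18.45
position: [0.5321, 0.0783, 0.0246]
orientation: [3.141, 0.001, 1.794]
contact_force: [1.6, 0.0, -4.4]
finger_gap: 0.293
```

```bash
python3 b.py
```

```text
TCP in block -0.0012124761498513651 0.09336841443812348 0.024584578555497 yaw err -0.0008672702395335907 F [ 1.6  0.  -4.4] along y -0.3451040975057674 gap 0.2933924983137394 18.45
0.15 (array([ 0.1416,  0.0004, -0.0037]), array([ 0.0001,  0.0006, -0.0004]))
0.095 (array([ 0.0041,  0.0005, -0.0035]), array([ 0.0001,  0.0006, -0.0004]))
```

```bash
cat > v.py <<'E'
import sys
from h import *
k=sys.argv[1]
f=snap("top","top"+k); s=snap("scene","scene"+k)
up=lambda a,n:cv2.resize(a,(n,n),interpolation=cv2.INTER_CUBIC)
cut=lambda im,c,h:im[c[1]-h:c[1]+h,c[0]-h:c[0]+h,::-1]
c1=proj(f,[.54,.03,.08]).astype(int); c2=proj(s,[.55,.0,.06]).astype(int)
cv2.imwrite(f"pics/v{k}.png",np.hstack([up(cut(f["image"],c1,50),400),up(cut(s["image"],c2,40),400)])); print(c1,c2)
for z in(.144,.1505,.154): print(z,"stud exp in crop",(proj(s,[.5535,-.0128,z])-c2+40+.5)*5-.5)
for h in(0,.0065,.01): print(h,"collar top/under centre",[(proj(s,[.5535,-.0128,.086+h+q])-c2+40+.5)*5-.5 for q in(.008,0)])
E
python3 v.py 2
```

```text
[237 210] [268 189]
0.144 stud exp in crop [189.32613669  84.25755131]
0.1505 stud exp in crop [189.70811656  75.08256302]
0.154 stud exp in crop [189.91540348  70.10362228]
0 collar top/under centre [array([186.51161624, 151.86109453]), array([186.08065256, 162.21265267])]
0.0065 collar top/under centre [array([186.86557848, 143.35907722]), array([186.43041935, 153.81140809])]
0.01 collar top/under centre [array([187.05760535, 138.74667619]), array([186.62016172, 149.25387996])]
```

View pics/v2.png

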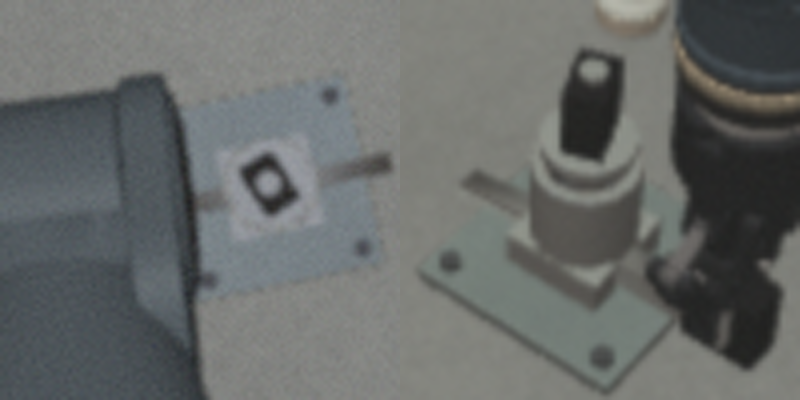

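The tool has lifted: the stud is at (194,70) in the scene crop, and 10 mm of lift would put it at row 70. A dark gap shows under the collar, and the drift tip is out on the far side at (375,162). I'll release.

Call:
{"method": "carry_out", "body": {
  "deltas": [
    [[0,0,0],[0,0,0],40],
    [[0,0,0],[0,0,0],60],
    [[0,0,0],[0,0,0],80],
    [[0,0,0],[0,0,0],100],
    [[0,0,0],[0,0,0],100],
    [[0,0,0],[0,0,0],100],
    [[0,0,-0.02],[0,0,0],100],
    [[0,0,-0.05],[0,0,0],100]
  ]
}}

```text
time: 19.35
position: [0.5314, 0.079, 0.0449]
orientation: [-3.141, 0.001, 1.795]
contact_force: [0.0, -0.3, 0.4]
finger_gap: 1.003
```

Call:
{"method": "carry_out", "body": {
  "deltas": [
    [[0,0,-0.07],[0,0,0],100],
    [[0,0,-0.15],[0,0,0],100],
    [[0,0,-0.24],[0,0,0],100],
    [[0.08,0,-0.32],[0,0,0],100],
    [[0.18,0,-0.36],[0,0,0],100],
    [[0.28,0,-0.36],[0,0,0],100],
    [[0.28,0,-0.36],[0,0,0],100],
    [[0.28,0,-0.36],[0,0,0],100]
  ]
}}

```text
time: 20.15
position: [0.5068, 0.1891, 0.1896]
orientation: [3.14, 0.001, 1.797]
contact_force: [0.8, 0.5, -0.1]
finger_gap: 1.001
```

```bash
python3 v.py 3
```

```text
[237 210] [268 189]
0.144 stud exp in crop [189.32613669  84.25755131]
0.1505 stud exp in crop [189.70811656  75.08256302]
0.154 stud exp in crop [189.91540348  70.10362228]
0 collar top/under centre [array([186.51161624, 151.86109453]), array([186.08065256, 162.21265267])]
0.0065 collar top/under centre [array([186.86557848, 143.35907722]), array([186.43041935, 153.81140809])]
0.01 collar top/under centre [array([187.05760535, 138.74667619]), array([186.62016172, 149.25387996])]
```

View pics/v3.png

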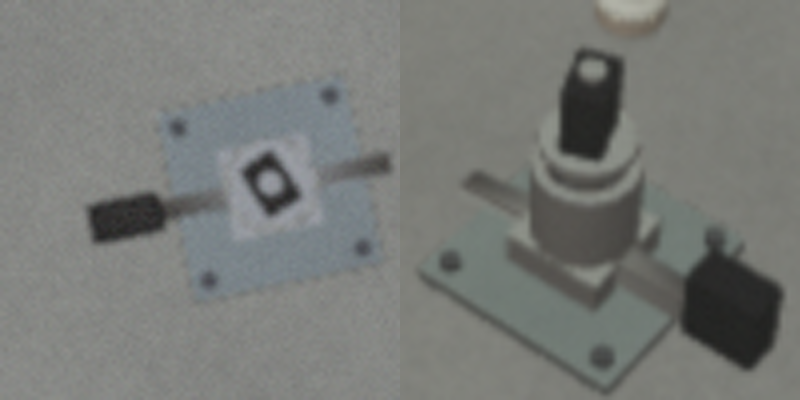

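Run:
```python
from h import *
from station import workorder
f=load("top3"); P=lambda u,v,z:on(f,187+(u+.5)/4-.5,160+(v+.5)/4-.5,z)
C=np.array([.5535,-.0128]); g=P(127,217,.058);t=P(391,163,.013);s=P(271,182,.154);d=t-g
print("grip dist",np.hypot(*(g-C)),"tip",np.hypot(*(t-C)),"angle",np.arctan2(d[1],d[0])-(.224-np.pi/2),"stud off",s-C)
print(workorder.sign_off())
```

```text
grip dist 0.09445433616949508 tip 0.0818272093848146 angle -0.002055426540931382 stud off [-0.00043174  0.00080131]
the job is handed in; nothing more can be done
None
```

The fit-check is done and handed in at about 20 s on the robot's clock. No verdict came back, so the results below are from my own checks.

**Seating:** I took the tool from the rack and read the driver slot's angle (about 0.29 rad from the block's x axis) from the wrist picture. The tang dropped straight in with no contact on the plate, so the turning search was not needed. I pressed the tool home with about 33 N. It stopped dead, so I took the collar to be on the rim, released it, and a picture confirmed it.

**Freeing:** I pushed the drift in from the +y side, with 13 N along the slot at the one mid-push reading. The resistance then vanished as the tool came loose, and I let go of the drift.

**Last checks:**

| Check | Measured | Required |
|---|---|---|
| Collar above the rim | about 8.5–10 mm | 6.5–15 mm |
| Stud off the bore axis | about 1 mm | within 5 mm |
| Drift grip to bore axis | 94 mm | within 125 mm |
| Drift tip past bore axis | 82 mm | over 30 mm |
| Drift angle to the slot | 0.002 rad | below 0.2 rad |

The tool looks upright, and both parts looked unmoved between the pictures before and after release. I never touched the bottle, jar or other tool.

**What disagreed:**
- **Lift:** the two height readings differ, about 8.6 mm from the change in pixels against 10 mm from direct projection. Both are in range.
- **Wrist camera:** it was off sideways by about 1.3 mm, which I corrected for.
- **Failed move:** one move towards the drift stopped at joint 6's limit. I redid it with the half-turn grasp.

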